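Slide the vent cover plate out over the wash tray

TASK

With your fingertips, push the slotted steel plate along the white ledge, towards the end where the open metal tray stands, until it sticks out about 35 mm past that end, so that its edge can be taken hold of later. Leave it lying flat on the ledge, square with it and at rest. Slide it only, never grip, lift or tip it, and leave the bottle, the tray and all the other things where they are.

Things in the scene. Friction and masses are not known exactly. Their poses are not given: they have to be found in the camera images.
- plate: Flat steel vent cover plate, 90 x 130 x 6 mm (x, y, z), 0.2 to 0.45 kg, loose on the ledge, with dark shallow slots. Origin at the centre of its underside; x short way, y long way (at the start along the ledge, up to 0.17 rad askew), z up. It tips off when sticking out over 65 mm.
- ledge: Fixed white bench riser, 190 x 420 mm (x, y), deck 60 mm above the work surface. Origin on the work surface under its centre; y: long way, to its left end; x: away from the robot; z up. Both ends open. Fence 8 mm thick, 10 mm high along the far (+x) long edge, inner face at x +87 mm. The plate starts near x +23 mm, y within 40 mm of 0; a vial and a pot stand at x about -70 mm.
- left_end (a point): Point on the top edge of the ledge's left (+y) end: ledge frame x +23, y +210, z +60 mm.
- right_end (a point): Point on the top edge of the ledge's right (-y) end: ledge frame x +23, y -210, z +60 mm.
- tray: Open rectangular aluminium wash tray, 150 x 110 mm, 35 mm high, loose on the work surface just beyond one end of the ledge, left or right (centre about 300 mm from the ledge's centre along its y). It marks the end over which the plate must stick out. Origin at the centre of its underside.
- bottle: Round glass bottle with blue cap, 72 mm across, 150 mm high, on the work surface beyond the other end of the ledge. Leave alone. Origin at the centre of its underside.
- vial: Clear vial with orange cap, 24 mm across, 50 mm high, standing on the near strip of the ledge. Leave alone. Origin under its centre.
- pot: White screw-cap pot, 32 mm across, 40 mm high, standing on the near strip of the ledge. Leave alone. Origin under its centre.
- dish: Clear round covered dish, 90 mm across, 18 mm high, on the work surface on the robot's side of the ledge. Leave alone.
- wellplate: White six-well plate, 85 x 127 x 18 mm, on the work surface on the robot's side of the ledge. Leave alone.
- tuberack: Yellow tube rack, 90 x 210 x 60 mm, with two capped tubes up to 94 mm high, on the work surface beyond the fence. Leave alone.
- tipbox: Grey box with clear lid, 85 x 120 x 85 mm, on the work surface beyond the fence. Leave alone.
Not all that is in view belongs to the job. There is more than one size of the plate; the job needs the smallest.

How it is judged:
On the way:
1. the fingers push the plate at least 30 mm along the ledge (contact force between the fingers and plate above 0.1 N and distance of plate from where it was at the start of the episode above 0.03 m).
At the end, for the whole second after the job is handed in: The plate sticks out 20 to 50 mm past the ledge end beside the tray, at rest, flat on the deck (tilt under 0.05 rad), square with the ledge within 0.12 rad, its centre at most 30 mm to the near and 60 mm to the far side of the ledge's long centre line (z of plate in the frame of ledge between 0.055 and 0.065 m and x of plate in the frame of ledge between -0.03 and 0.06 m and angle between plate's own z axis and vertical below 0.05 rad and angle between the y axis of plate and the y axis of ledge, either way round below 0.12 rad and linear speed of plate below 0.01 m/s and ((y of tray in the frame of ledge above 0.1 m and y of plate in the frame of ledge between 0.165 and 0.195 m) or (y of tray in the frame of ledge below -0.1 m and y of plate in the frame of ledge between -0.195 and -0.165 m))); the robot touches nothing.
It fails at once if the plate is lifted more than 8 mm, tipped by more than 0.12 rad, or falls off the ledge (height (world z) of plate above 0.068 m or height (world z) of plate below 0.05 m or angle between plate's own z axis and vertical above 0.12 rad).
It fails at once if another thing is moved by more than 15 mm or tipped by more than 0.3 rad (distance of any of tray, bottle, vial, pot, dish, wellplate, tuberack, tipbox from where it was at the start of the episode above 0.015 m or angle between any of tray, bottle, vial, pot, dish, wellplate, tuberack, tipbox's own z axis and vertical above 0.3 rad).
It also fails if it takes over 38 s, if anything falls off the work surface, if the arm or the gripper's body presses on something with over 40 N, if the wrist force passes 120 N, or if a joint passes its speed limit or range.

ROBOT

A 7-joint arm with a two-finger parallel gripper is mounted at the origin on the work surface. World frame = base frame: x ahead of the robot, y to its left, z up, the work surface at z = 0. Lengths are in m, angles in rad, forces in N, time in s.
With the tool pointing down it reaches from about 0.425 to 0.95 m from the base axis. Payload 4.7 kg.
Tool frame: the origin (TCP) lies at the very end of the fingers, on their centre line; the grasp point (between the pads) lies 19 mm behind it (env.pinch_z is the distance from the TCP to the grasp point, in m); z points along the fingers, y is the direction in which the jaws open and shut (so a half turn about z gives the same grasp; the last joint's range is limited). The gripper opens to 85 mm and grips with 20 to 120 N. Pads are 22 mm wide; open, the fingers measure 114 mm over their backs; the gripper's body (76 mm by 85 mm) begins 54 mm behind the grasp point. The pads swing forward as they close: fully open they stand 13 mm farther back than shut.
Start: joints at [-1.33, 0.469, -0.049, 1.532, 0.024, 1.141, -0.082], TCP at [0.18, 0.651, 0.201] pointing down, gripper open.
Joint ranges: [-2.59, 2.59], [-0.33, 1.99], [-1.39, 1.29], [0.1, 2.45], [-1.04, 4.18], [0.21, 1.99], [-2.66, 2.66]. Speed limits (rad/s): [2.57, 2.57, 3.14, 3.14, 3.14, 3.14, 3.14].

INTERFACE

Orientations are given as a 3x3 rotation matrix whose columns are the frame's x, y, z axes.
In Python, from workcell import monitor, viewer, ticket, env gives the robot as it stands.
- The arm moves only by the tool play_rows, never from a script. Its argument "targets" is a list that holds one entry, the list of rows, each a list of 5 numbers: the opening, from 0 (shut) to 1 (fully open), then the shift along the world's x, y, z in units of 30 mm (1.0 is 30 mm), then the turn about the world's z in units of 5 degrees (1.0 is 5 degrees). In form: [[[claw, dx, dy, dz, turn], ...]]. A call has 1 to 12 rows; each row shifts and turns the commanded pose from where the row before left it; what a row does not reach is not made up. A row lasts 1/12 s, in which the tool goes at most 41.7 mm and 7.16 degrees, less where a joint would pass 70% of its speed; a pose out of reach is approached as far as the arm can. A call is refused whole if a number of a shift passes 1 or a number of a turn 1, either way. A call with a gripper value outside its range is refused whole. The fingers move at their own pace and stop on an object; "force" is the grip in N (left out, the last holds). Time passes only in rows, so rows that do not move let the fingers close. It gives the time, the measured TCP pose, the force and the opening at its end, in the units of the state.
- monitor.state(): the state, without advancing time (a new reading comes with each control period).
- viewer.camera(name): name is "scene" or "top" or "wrist"; returns a dict with "color" (420x560x3 uint8, blue, green, red), "mtx" (3x3 intrinsics, pixels), "rvec" (rotation vector, rad) and "tvec" (3), from world to camera coordinates, as OpenCV has them. Camera axes: x right, y down, z forward; pixel columns grow to the right and rows downward; lengths in m; the calibration is good to about 2 mm. A picture is of the moment at which its call begins. There is no depth.
- ticket.job_done(): hands the job in, once; it reports no verdict.
The state is a dict: "clock": time; "joint_pos": joint angles; "qd": joint speeds; "joint_efforts": joint torques, N m; "position": TCP position; "eef_rot": TCP orientation; "force": force on the tool from outside, world axes, zero at the start; "torque": the same for the moment, N m; "grip_width": opening from 0.0 (shut) to 1.0 (fully open).
Only numpy, scipy, OpenCV 4.12 (cv2) and the standard library are available. Lean on these libraries where they do the work, as an engineer would, in place of code of your own. Each camera call takes 0.05 s, during which the arm holds its last target.

## Working session

There is one attempt and no reset: what is moved stays moved. The work goes in short steps, Python scripts to look and compute and a tool call to move; the robot and the scene stay as the last step left them, time stands still between calls to the robot, and variables do not carry over. Pictures are saved under pics/ and viewed, and the job is handed in when it is done.

Besides the shell and the picture viewer there is one more tool, called as name(argument=value, ...), one argument or row to a line, values as JSON. play_rows: Moves the arm, as the interface text tells. Its arguments: {"type":"object","properties":{"targets":{"type":"array","items":{"type":"array","items":{"type":"array","items":{"type":"number"}}}},"force":{"type":"number"}},"required":["targets"]}

```bash
mkdir -p pics; ls; python3 - <<'E'
from workcell import monitor, viewer
import cv2
for n in ("scene","top","wrist"):
    c=viewer.camera(n); cv2.imwrite(f"pics/{n}0.png",c["color"]); print(n,c["mtx"].tolist(),c["rvec"],c["tvec"])
s=monitor.state(); print(s["clock"],s["position"],s["eef_rot"],s["grip_width"])
E
```

```text
pics
scene [[409.41984138200684, 0.0, 273.78594109188975], [0.0, 409.41984138200684, 212.07371764235916], [0.0, 0.0, 1.0]] [ 1.53856022  2.01006707 -0.87646034] [ 0.19041827 -0.27101466  1.32508546]
top [[411.4769614518789, 0.0, 275.8733143363762], [0.0, 411.4769614518789, 207.9118693728464], [0.0, 0.0, 1.0]] [ 2.19887298 -2.13152297  0.1676759 ] [-0.06804868  0.51046434  1.23637718]
wrist [[291.5587923820954, 0.0, 276.87073236280804], [0.0, 291.5587923820954, 211.1374240468509], [0.0, 0.0, 1.0]] [-2.29208537 -1.74260382 -0.27427975] [-0.67458161 -0.03923012  0.38029456]
0.15 [0.17976059 0.65013326 0.19999188] [[-9.63835077e-01  2.66499189e-01 -3.56780630e-04]
 [ 2.66499425e-01  9.63834003e-01 -1.43902367e-03]
 [-3.96213375e-05 -1.48206332e-03 -9.99998901e-01]] 0.9994792841379811
```

View pics/top0.png

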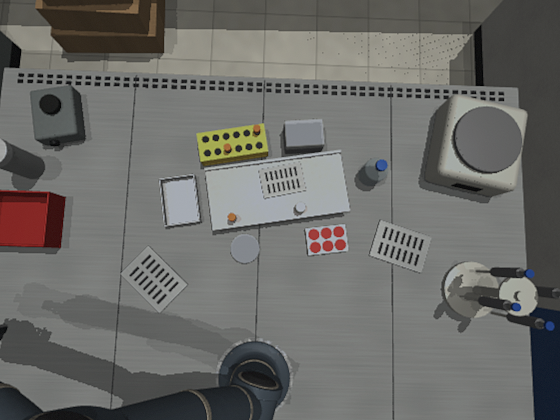

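View pics/scene0.png

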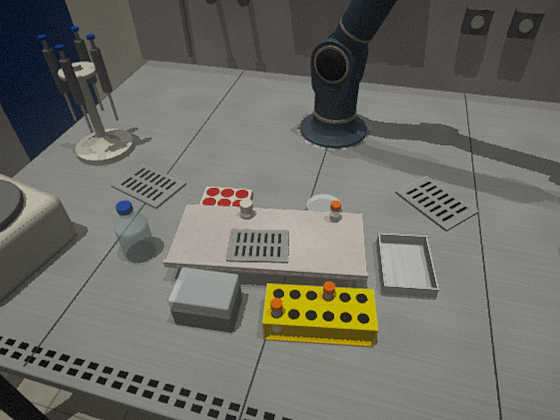

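Plate candidates in the top view are (283,180) on the white ledge, (400,245) on the table at right and (154,279) on the table at left. The last two are larger and lie on the work surface, so I choose the one on the ledge. The tray at (180,200) is left of the ledge (+y), and the bottle at (376,172) is to the right.

```bash
cat > h.py <<'E'
import numpy as np, cv2
from workcell import monitor, viewer
def cast(c,px,z):
    R=cv2.Rodrigues(np.array(c["rvec"],float))[0]; t=np.array(c["tvec"],float).ravel()
    px=np.atleast_2d(np.array(px,float)); d=np.c_[px,np.ones(len(px))]@np.linalg.inv(np.array(c["mtx"])).T@R
    o=-R.T@t; return o+d*((z-o[2])/d[:,2])[:,None]
def proj(c,P): return cv2.projectPoints(np.array(P,float).reshape(-1,3),np.array(c["rvec"],float),np.array(c["tvec"],float),np.array(c["mtx"]),None)[0].reshape(-1,2)
E
python3 - <<'E'
from h import *
im=cv2.imread("pics/top0.png")
cv2.imwrite("pics/crop0.png",cv2.resize(im[110:250,150:400],None,fx=3.2,fy=3.2,interpolation=cv2.INTER_CUBIC))
im=cv2.imread("pics/scene0.png")
cv2.imwrite("pics/crop1.png",cv2.resize(im[190:310,150:400],None,fx=3.2,fy=3.2,interpolation=cv2.INTER_CUBIC))
E
```

```text
(no output)
```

View pics/crop0.png

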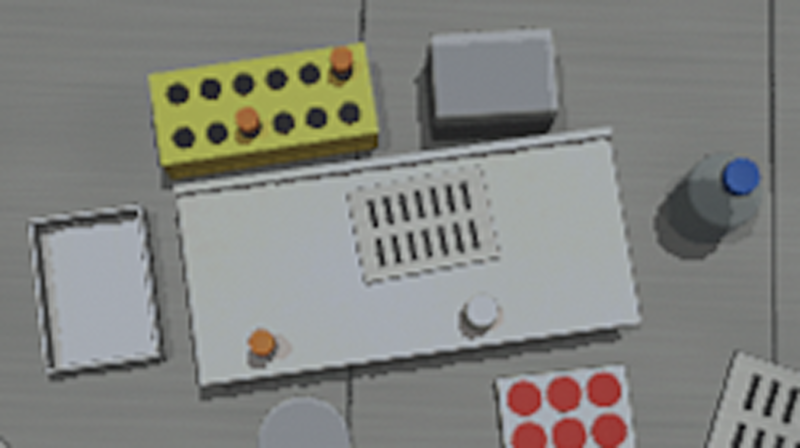

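View pics/crop1.png

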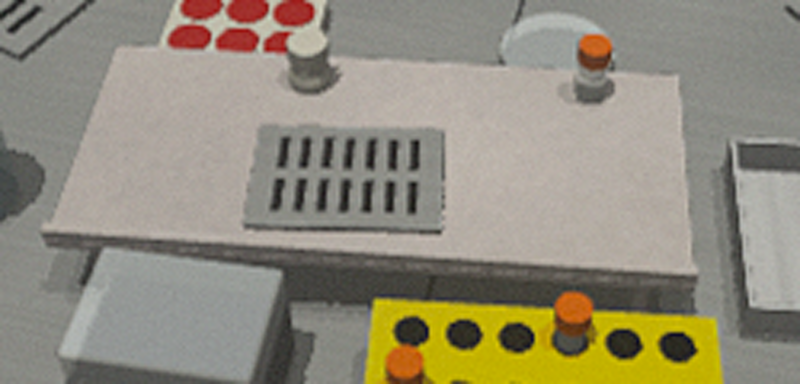

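The chosen item has 2x7 slots and lies alone on the ledge. Next I measure the corners in both views.

```bash
cat > m.py <<'E'
from h import *
def ang(v): return np.degrees(np.arctan2(v[1],v[0]))
c=viewer.camera("top"); s=viewer.camera("scene")
T=lambda p:np.array(p,float)/3.2+[150,110]-0.34
S=lambda p:np.array(p,float)/3.2+[150,190]-0.34
np.set_printoptions(precision=4,suppress=True)
pt=cast(c,T([(348,193),(485,167),(499,257),(367,282)]),.066)
ps=cast(s,S([(441,232),(244,228),(260,126),(443,129)]),.066)
for n,p in(("top",pt),("scene",ps)):
    print(n,p[:,:2].tolist(),"centre",p.mean(0),"sides",np.linalg.norm(p-np.roll(p,-1,0),axis=1),"ang",ang(p[0]-p[1]),ang(p[3]-p[2]))
n=cast(c,T([(203,385),(638,324)]),.06); f=cast(c,T([(175,187),(610,130)]),.07)
print("ledge near",n,"far",f,ang(n[0]-n[1]),ang(f[0]-f[1]),np.linalg.norm(n[0]-n[1]),np.linalg.norm(f[0]-f[1]),np.linalg.norm((n-f)[:,:2],axis=1))
C=(n.mean(0)+f.mean(0))/2; 
d=(n[0]-n[1])+(f[0]-f[1]); d=d[:2]/np.linalg.norm(d[:2]); print("C",C,"yaxis",d)
sn=cast(s,S([(680,76),(118,47)]),.06); sf=cast(s,S([(696,274),(44,233)]),.07)
C2=(sn.mean(0)+sf.mean(0))/2; print("scene",sn,sf,C2,ang(sn[0]-sn[1]),np.linalg.norm(sn[0]-sn[1]))
ex=np.array([d[1],-d[0]])
for p in(pt,ps):
  r=p[:,:2]-C[:2]; print("ledgeframe x,y",np.c_[r@ex,r@d].tolist())
tr=cast(c,T([(30,218),(140,206),(162,358),(50,375)]),.035)[:,:2]-C[:2]
print("tray",np.c_[tr@ex,tr@d])
b=cast(c,T([(742,175)]),.15)[:,:2];print("bottle",b)
v=cast(c,T([(262,343)]),.11)[:,:2]-C[:2];q=cast(c,T([(482,309)]),.10)[:,:2]-C[:2]
print("vial,pot",np.c_[v@ex,v@d],np.c_[q@ex,q@d])
tb=cast(c,T([(340,55),(247,118)]),.094)[:,:2]-C[:2];print("tubes",np.c_[tb@ex,tb@d])
bx=cast(c,T([(432,35),(553,32),(556,110),(435,106)]),.085)[:,:2]-C[:2];print("box",np.c_[bx@ex,bx@d])
E
python3 m.py
```

```text
top [[0.6227477343155049, 0.00512137896273631], [0.6527261571062695, -0.12476865391867553], [0.5659362528289393, -0.13992100363345006], [0.537793995617309, -0.0157499119958664]] centre [ 0.5948 -0.0688  0.066 ] sides [0.1333 0.0881 0.1273 0.0875] ang 102.9962081705945 102.76984243856216
scene [[0.6270231644249695, 0.00863955261769947], [0.6561498338828615, -0.11577627335666149], [0.5670131010330249, -0.13715253734783642], [0.5378014176016126, -0.012619160682245695]] centre [ 0.597  -0.0642  0.066 ] sides [0.1278 0.0917 0.1279 0.0917] ang 103.17607758441466 103.2011528652449
ledge near [[ 0.4363  0.1342  0.06  ]
 [ 0.507  -0.2739  0.06  ]] far [[ 0.6219  0.1685  0.07  ]
 [ 0.6923 -0.2437  0.07  ]] 99.84227562378115 99.70473756467541 0.4141599087253859 0.418124032318554 [0.1887 0.1877]
C [ 0.5644 -0.0537  0.065 ] yaxis [-0.1697  0.9855]
scene [[ 0.4376  0.1396  0.06  ]
 [ 0.5108 -0.2719  0.06  ]] [[ 0.6225  0.1702  0.07  ]
 [ 0.6958 -0.2381  0.07  ]] [ 0.5667 -0.0501  0.065 ] 100.08548599649825 0.4179722091624189
ledgeframe x,y [[0.06751240636199468, 0.04807908606323151], [0.07500716738541019, -0.08501469678239193], [-0.01309527967463138, -0.08521471773010918], [-0.01975130249808328, 0.04193143439258954]]
ledgeframe x,y [[0.07232299279110205, 0.05082045555592701], [0.07990759833401621, -0.07673398139297008], [-0.011564117103005455, -0.08266922194176585], [-0.019212548833481113, 0.04501549070894735]]
tray [[ 0.0915  0.3551]
 [ 0.0889  0.249 ]
 [-0.061   0.2453]
 [-0.0625  0.3523]]
bottle [[ 0.6328 -0.3482]]
vial,pot [[-0.0687  0.1442]] [[-0.0642 -0.0583]]
tubes [[0.1937 0.038 ]
 [0.1448 0.1322]]
box [[ 0.2047 -0.0517]
 [ 0.1924 -0.1668]
 [ 0.1162 -0.1577]
 [ 0.1354 -0.0445]]
```

Ledge centre is about (0.5655, -0.052) with its y axis at 99.9°. The plate centre is at ledge x +28, y -20 mm, about 3° askew, and its sides come out at 128 x 90 mm, which fits. It needs about 200 mm of travel towards +y. I'll go in behind its -y edge with the jaws across the ledge, so both fingertips push.

play_rows(
  targets=[
    [[0.35, 0.7, -0.9, 0, -1], [0.35, 0.7, -0.9, 0, -1], [0.35, 0.7, -0.9, 0, -1], [0.35, 0.7, -0.9, 0, -1], [0.35, 0.7, -0.9, 0, -1], [0.35, 0.7, -0.9, 0, -1], [0.35, 0.7, -0.9, 0, -1], [0.35, 0.7, -0.9, 0, -1], [0.35, 0.7, -0.9, 0, -1], [0.35, 0.7, -0.9, 0, -1], [0.35, 0.7, -0.9, 0, -1], [0.35, 0.7, -0.9, 0, -1]],
  ],
)

```text
clock: 1.25
position: [0.4326, 0.3252, 0.201]
eef_rot: [[-0.247, 0.969, 0.0], [0.969, 0.247, 0.0], [0.0, 0.0, -1.0]]
force: [1.1, 0.1, -0.7]
grip_width: 0.349
```

play_rows(
  targets=[
    [[0.35, 0.5, -1, 0, -0.93], [0.35, 0.5, -1, 0, 0], [0.35, 0.5, -1, 0, 0], [0.35, 0.5, -1, 0, 0], [0.35, 0.5, -1, 0, 0], [0.35, 0.5, -1, 0, 0], [0.35, 0.5, -1, 0, 0], [0.35, 0.5, -1, 0, 0], [0.35, 0.5, -1, 0, 0], [0.35, 0.5, -1, 0, 0], [0.35, 0.5, -1, 0, 0], [0.35, 0.5, -1, 0, 0]],
  ],
)

```text
clock: 2.25
position: [0.6123, -0.0347, 0.2008]
eef_rot: [[-0.172, 0.985, 0.0], [0.985, 0.172, 0.0], [0.0, 0.0, -1.0]]
force: [0.1, -0.2, -0.3]
grip_width: 0.349
```

play_rows(
  targets=[
    [[0.35, 0, -1, 0, 0], [0.35, 0, -1, 0, 0], [0.35, 0, -1, 0, 0], [0.35, 0, -1, 0, 0], [0.35, 0, -0.7, 0, 0], [0.35, 0, 0, 0, 0], [0.35, 0, 0, 0, 0]],
  ],
)

```text
clock: 2.83
position: [0.6114, -0.176, 0.2007]
eef_rot: [[-0.169, 0.986, -0.0], [0.986, 0.169, -0.0], [-0.0, -0.0, -1.0]]
force: [0.0, 0.3, -0.3]
grip_width: 0.349
```

play_rows(
  targets=[
    [[0.35, 0.1, 0, -1, 0], [0.35, 0, 0, -1, 0], [0.35, 0, 0, -1, 0], [0.35, 0, 0, -0.9, 0], [0.35, 0, 0, 0, 0]],
  ],
)

```text
clock: 3.25
position: [0.6112, -0.1704, 0.0781]
eef_rot: [[-0.175, 0.985, -0.011], [0.985, 0.175, 0.004], [0.006, -0.01, -1.0]]
force: [-0.5, 1.4, -1.5]
grip_width: 0.351
```

```bash
python3 - <<'E'
from h import *
a=viewer.camera("scene")["color"]; w=viewer.camera("wrist")["color"]
cv2.imwrite("pics/s1.png",cv2.resize(a[170:320,120:420],None,fx=2.6,fy=2.6,interpolation=cv2.INTER_CUBIC)); cv2.imwrite("pics/w1.png",w)
E
```

```text
(no output)
```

View pics/s1.png

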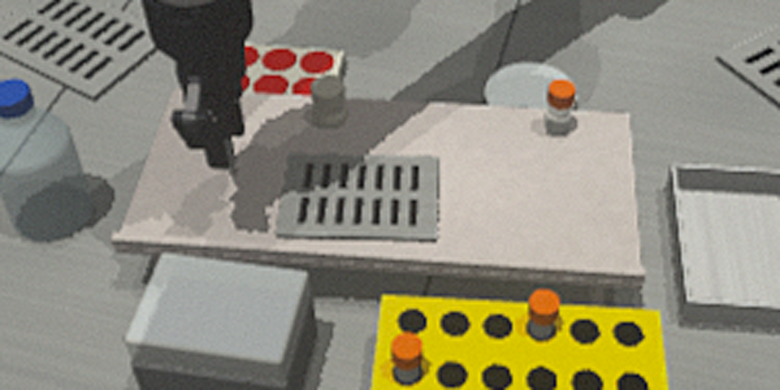

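View pics/w1.png

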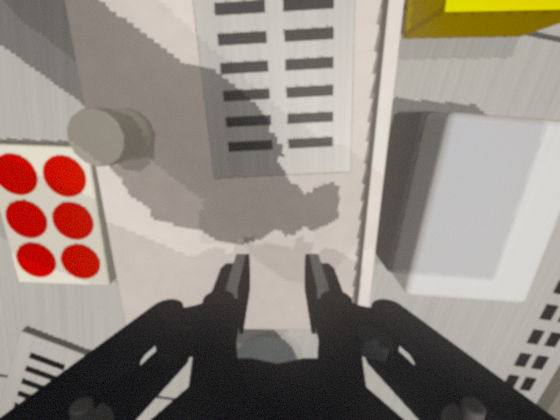

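The fingertips hover behind the plate (wrist view: tips at (245,258) and (312,258), plate's trailing edge at row 175), centred on it, with the fence to the right. Now I descend slowly and feel for the deck.

play_rows(
  targets=[
    [[0.35, 0, 0, 0, 0], [0.35, 0, 0, -0.1, 0], [0.35, 0, 0, -0.1, 0], [0.35, 0, 0, -0.1, 0], [0.35, 0, 0, 0, 0], [0.35, 0, 0, 0, 0]],
  ],
)

```text
clock: 3.85
position: [0.6148, -0.1744, 0.0749]
eef_rot: [[-0.172, 0.985, 0.0], [0.985, 0.172, 0.0], [0.0, 0.0, -1.0]]
force: [0.1, -0.7, -0.1]
grip_width: 0.346
```

play_rows(
  targets=[
    [[0.35, 0, 0, -0.1, 0], [0.35, 0, 0, -0.1, 0], [0.35, 0, 0, -0.1, 0], [0.35, 0, 0, -0.1, 0], [0.35, 0, 0, 0, 0], [0.35, 0, 0, 0, 0]],
  ],
)

```text
clock: 4.35
position: [0.6147, -0.1743, 0.0625]
eef_rot: [[-0.172, 0.985, -0.001], [0.985, 0.172, 0.0], [0.0, -0.001, -1.0]]
force: [0.4, -0.1, 0.2]
grip_width: 0.347
```

play_rows(
  targets=[
    [[0.35, 0, 0, -0.05, 0], [0.35, 0, 0, 0, 0], [0.35, 0, 0, 0, 0]],
  ],
)

```text
clock: 4.6
position: [0.6149, -0.1744, 0.0613]
eef_rot: [[-0.172, 0.985, 0.0], [0.985, 0.172, 0.0], [0.0, 0.0, -1.0]]
force: [-0.7, -0.6, -0.6]
grip_width: 0.353
```

play_rows(
  targets=[
    [[0.35, 0, 0, -0.05, 0], [0.35, 0, 0, 0, 0], [0.35, 0, 0, 0, 0]],
  ],
)

```text
clock: 4.85
position: [0.6148, -0.1744, 0.0598]
eef_rot: [[-0.172, 0.985, -0.0], [0.985, 0.172, 0.0], [0.0, -0.0, -1.0]]
force: [0.4, 0.3, 0.6]
grip_width: 0.352
```

play_rows(
  targets=[
    [[0.35, 0, 0, -0.05, 0], [0.35, 0, 0, 0, 0], [0.35, 0, 0, 0, 0]],
  ],
)

```text
clock: 5.1
position: [0.6148, -0.1743, 0.0582]
eef_rot: [[-0.172, 0.985, -0.0], [0.985, 0.172, 0.0], [0.0, -0.0, -1.0]]
force: [0.7, 0.1, -0.1]
grip_width: 0.348
```

play_rows(
  targets=[
    [[0.35, 0, 0, -0.05, 0], [0.35, 0, 0, 0, 0], [0.35, 0, 0, 0, 0]],
  ],
)

```text
clock: 5.35
position: [0.6148, -0.1744, 0.0567]
eef_rot: [[-0.172, 0.985, -0.0], [0.985, 0.172, 0.0], [0.0, -0.0, -1.0]]
force: [0.2, -0.9, 0.4]
grip_width: 0.351
```

play_rows(
  targets=[
    [[0.35, 0, 0, -0.05, 0], [0.35, 0, 0, 0, 0], [0.35, 0, 0, 0, 0]],
  ],
)

```text
clock: 5.6
position: [0.6148, -0.1744, 0.0552]
eef_rot: [[-0.172, 0.985, -0.0], [0.985, 0.172, 0.0], [0.0, -0.0, -1.0]]
force: [-0.3, -0.5, 0.9]
grip_width: 0.352
```

play_rows(
  targets=[
    [[0.35, 0, 0, -0.04, 0], [0.35, 0, 0, 0, 0], [0.35, 0, 0, 0, 0]],
  ],
)

```text
clock: 5.85
position: [0.6148, -0.1744, 0.0541]
eef_rot: [[-0.172, 0.985, -0.0], [0.985, 0.172, 0.0], [0.0, -0.0, -1.0]]
force: [-0.6, -0.6, 0.6]
grip_width: 0.349
```

```bash
python3 - <<'E'
from h import *
a=viewer.camera("scene")["color"]
cv2.imwrite("pics/s2.png",cv2.resize(a[200:290,150:310],None,fx=5,fy=5,interpolation=cv2.INTER_CUBIC))
E
```

```text
(no output)
```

View pics/s2.png

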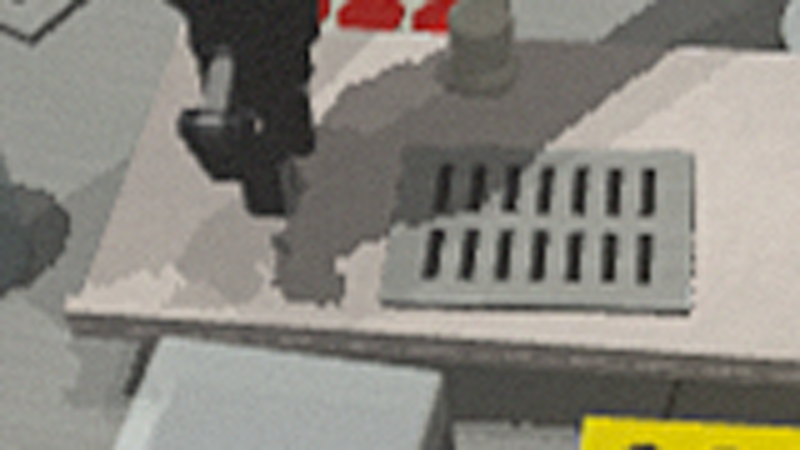

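The far finger's tip, at crop (268,213), is close to the deck with its shadow almost meeting it. There is no contact force yet, so I keep going down in 1 mm steps.

play_rows(
  targets=[
    [[0.35, 0, 0, -0.04, 0], [0.35, 0, 0, 0, 0], [0.35, 0, 0, 0, 0]],
  ],
)

```text
clock: 6.15
position: [0.6148, -0.1744, 0.0528]
eef_rot: [[-0.172, 0.985, -0.0], [0.985, 0.172, 0.0], [0.0, -0.0, -1.0]]
force: [-0.3, -0.9, -0.3]
grip_width: 0.351
```

play_rows(
  targets=[
    [[0.35, 0, 0, -0.03, 0], [0.35, 0, 0, 0, 0], [0.35, 0, 0, 0, 0]],
  ],
)

```text
clock: 6.4
position: [0.6148, -0.1743, 0.052]
eef_rot: [[-0.172, 0.985, -0.0], [0.985, 0.172, 0.0], [0.0, -0.0, -1.0]]
force: [0.1, -0.3, 0.1]
grip_width: 0.351
```

play_rows(
  targets=[
    [[0.35, 0, 0, -0.03, 0], [0.35, 0, 0, 0, 0], [0.35, 0, 0, 0, 0]],
  ],
)

```text
clock: 6.65
position: [0.6148, -0.1744, 0.0511]
eef_rot: [[-0.172, 0.985, -0.0], [0.985, 0.172, 0.0], [0.0, -0.0, -1.0]]
force: [0.6, 0.3, -0.7]
grip_width: 0.346
```

play_rows(
  targets=[
    [[0.35, 0, 0, -0.03, 0], [0.35, 0, 0, 0, 0], [0.35, 0, 0, 0, 0]],
  ],
)

```text
clock: 6.9
position: [0.6148, -0.1744, 0.0502]
eef_rot: [[-0.172, 0.985, -0.0], [0.985, 0.172, 0.0], [0.0, -0.0, -1.0]]
force: [-0.4, 0.7, 0.0]
grip_width: 0.35
```

```bash
python3 - <<'E'
from h import *
np.set_printoptions(precision=4,suppress=True)
c=viewer.camera("scene"); a=c["color"];w=viewer.camera("wrist")["color"]
st=monitor.state();print(st["position"],st["force"],st["torque"])
ex=np.array([.985,.171,0]);ey=np.array([-.171,.985,0]);p=np.array(st["position"])
for z in(.05,.055,.06,.065,.07):
  q=p.copy();q[2]=z;print(z,(proj(c,[q+ex*.03+ey*.0,q+ex*.015,q])-[150,200])*5)
cv2.imwrite("pics/s3.png",cv2.resize(a[200:290,150:310],None,fx=5,fy=5,interpolation=cv2.INTER_CUBIC)); cv2.imwrite("pics/w3.png",cv2.resize(w[150:350,160:400],None,fx=3,fy=3))
E
```

```text
[ 0.6149 -0.1744  0.0502] [-0.5126  0.1301 -0.1466] [0.0168 0.0637 0.0142]
0.05 [[276.1834 283.2893]
 [283.7983 256.8306]
 [291.2317 231.0024]]
0.055 [[274.5857 275.7464]
 [282.2496 249.2759]
 [289.7302 223.4385]]
0.06 [[272.9754 268.1437]
 [280.6888 241.662 ]
 [288.2171 215.8162]]
0.065 [[271.3522 260.4806]
 [279.1158 233.9884]
 [286.6922 208.1348]]
0.07 [[269.7161 252.7563]
 [277.5303 226.2542]
 [285.1554 200.3935]]
```

View pics/s3.png

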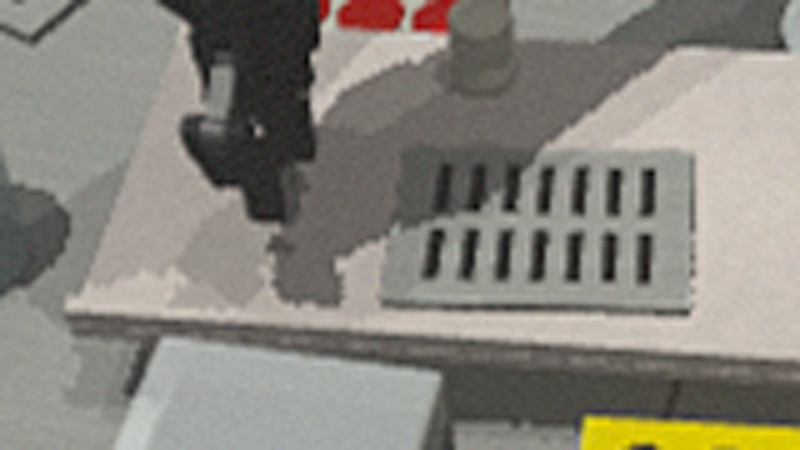

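View pics/w3.png

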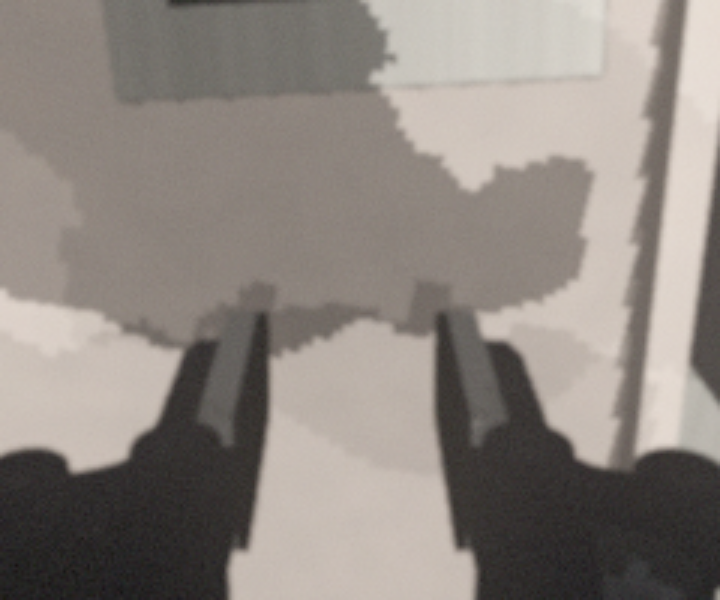

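Visually the tips are still several mm above the deck: the tip is at row 222, against about row 250 expected at deck height. The shadow tips in the wrist view are also separate from the fingertips. So the part-open fingers sit further back than I assumed, and I continue down.

play_rows(
  targets=[
    [[0.35, 0, 0, -0.05, 0], [0.35, 0, 0, 0, 0]],
  ],
)

```text
clock: 7.17
position: [0.6147, -0.1743, 0.0485]
eef_rot: [[-0.172, 0.985, -0.0], [0.985, 0.172, 0.0], [0.0, -0.0, -1.0]]
force: [0.8, 0.1, -0.5]
grip_width: 0.352
```

play_rows(
  targets=[
    [[0.35, 0, 0, -0.05, 0], [0.35, 0, 0, 0, 0]],
  ],
)

```text
clock: 7.33
position: [0.6147, -0.1743, 0.0469]
eef_rot: [[-0.172, 0.985, -0.0], [0.985, 0.172, 0.0], [0.0, -0.0, -1.0]]
force: [0.3, 0.1, -0.7]
grip_width: 0.355
```

play_rows(
  targets=[
    [[0.35, 0, 0, -0.04, 0], [0.35, 0, 0, 0, 0]],
  ],
)

```text
clock: 7.5
position: [0.6147, -0.1743, 0.0458]
eef_rot: [[-0.172, 0.985, -0.0], [0.985, 0.172, 0.0], [0.0, -0.0, -1.0]]
force: [-0.0, 0.7, 0.4]
grip_width: 0.349
```

```bash
python3 - <<'E'
from h import *
c=viewer.camera("scene"); a=c["color"];w=viewer.camera("wrist")["color"]
l=cv2.resize(a[215:265,170:250],None,fx=6,fy=6,interpolation=cv2.INTER_CUBIC)
r=cv2.resize(w[210:310,190:350],None,fx=3,fy=3,interpolation=cv2.INTER_CUBIC)
cv2.imwrite("pics/s4.png",np.vstack([l,r]))
E
```

```text
(no output)
```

View pics/s4.png

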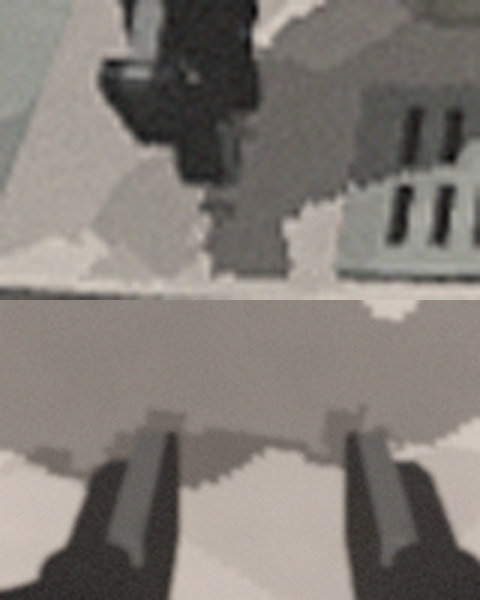

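The tips and their shadows are closer but still don't meet. I continue in small steps.

play_rows(
  targets=[
    [[0.35, 0, 0, -0.04, 0], [0.35, 0, 0, 0, 0]],
  ],
)

```text
clock: 7.77
position: [0.6148, -0.1743, 0.0447]
eef_rot: [[-0.172, 0.985, -0.0], [0.985, 0.172, 0.0], [0.0, -0.0, -1.0]]
force: [0.8, -0.4, 0.7]
grip_width: 0.352
```

play_rows(
  targets=[
    [[0.35, 0, 0, -0.04, 0], [0.35, 0, 0, 0, 0]],
  ],
)

```text
clock: 7.93
position: [0.6147, -0.1743, 0.0434]
eef_rot: [[-0.172, 0.985, -0.0], [0.985, 0.172, 0.0], [0.0, -0.0, -1.0]]
force: [-1.0, -0.8, 0.0]
grip_width: 0.347
```

play_rows(
  targets=[
    [[0.35, 0, 0, -0.04, 0], [0.35, 0, 0, 0, 0]],
  ],
)

```text
clock: 8.1
position: [0.6147, -0.1744, 0.0422]
eef_rot: [[-0.172, 0.985, -0.0], [0.985, 0.172, 0.0], [0.0, -0.0, -1.0]]
force: [-0.8, -0.7, -0.3]
grip_width: 0.35
```

play_rows(
  targets=[
    [[0.35, 0, 0, -0.04, 0], [0.35, 0, 0, 0, 0]],
  ],
)

```text
clock: 8.27
position: [0.6148, -0.1743, 0.041]
eef_rot: [[-0.172, 0.985, -0.0], [0.985, 0.172, 0.0], [0.0, -0.0, -1.0]]
force: [0.8, -0.9, -0.1]
grip_width: 0.352
```

play_rows(
  targets=[
    [[0.35, 0, 0, -0.04, 0], [0.35, 0, 0, 0, 0]],
  ],
)

```text
clock: 8.43
position: [0.6148, -0.1743, 0.0398]
eef_rot: [[-0.172, 0.985, -0.0], [0.985, 0.172, 0.0], [0.0, -0.0, -1.0]]
force: [0.0, -0.3, -0.1]
grip_width: 0.348
```

```bash
python3 - <<'E'
from h import *
c=viewer.camera("scene"); a=c["color"];w=viewer.camera("wrist")["color"]
l=cv2.resize(a[215:265,170:250],None,fx=6,fy=6,interpolation=cv2.INTER_CUBIC)
r=cv2.resize(w[210:310,190:350],None,fx=3,fy=3,interpolation=cv2.INTER_CUBIC)
cv2.imwrite("pics/s5.png",np.vstack([l,r]))
E
```

```text
(no output)
```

View pics/s5.png

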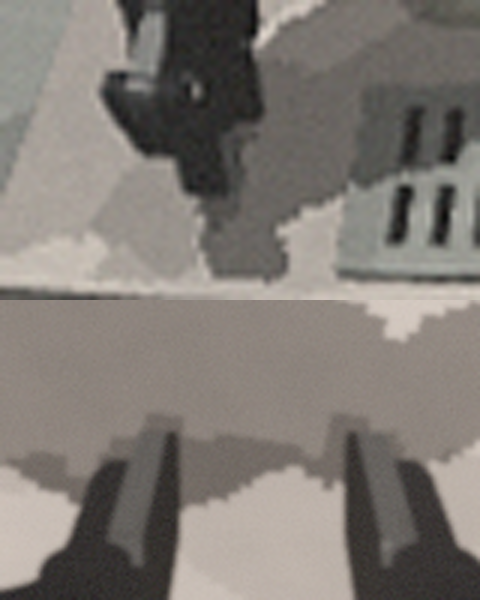

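play_rows(
  targets=[
    [[0.35, 0, 0, -0.04, 0], [0.35, 0, 0, 0, 0]],
  ],
)

```text
clock: 8.7
position: [0.6148, -0.1744, 0.0387]
eef_rot: [[-0.172, 0.985, -0.0], [0.985, 0.172, 0.0], [0.0, -0.0, -1.0]]
force: [-0.1, -0.5, 0.4]
grip_width: 0.354
```

play_rows(
  targets=[
    [[0.35, 0, 0, -0.04, 0], [0.35, 0, 0, 0, 0]],
  ],
)

```text
clock: 8.87
position: [0.6147, -0.1744, 0.0374]
eef_rot: [[-0.172, 0.985, -0.0], [0.985, 0.172, 0.0], [0.0, -0.0, -1.0]]
force: [-0.1, -0.9, 0.2]
grip_width: 0.351
```

play_rows(
  targets=[
    [[0.35, 0, 0, -0.04, 0], [0.35, 0, 0, 0, 0]],
  ],
)

```text
clock: 9.03
position: [0.6148, -0.1743, 0.0362]
eef_rot: [[-0.172, 0.985, -0.0], [0.985, 0.172, 0.0], [0.0, -0.0, -1.0]]
force: [-0.2, -0.2, -0.2]
grip_width: 0.348
```

```bash
python3 - <<'E'
from h import *
np.set_printoptions(precision=4,suppress=True)
c=viewer.camera("wrist");w=c["color"]; s=viewer.camera("scene"); st=monitor.state()
R=cv2.Rodrigues(np.array(c["rvec"]))[0];print("cam",(-R.T@np.array(c["tvec"]).ravel()),"tcp",st["position"])
for n,p in dict(ledgeplateTL=(.6249,.0069,.066),TR=(.6544,-.120,.066),BR=(.5665,-.1385,.066),BL=(.5378,-.0142,.066)).items(): print(n,proj(c,[p])[0])
print("tcp px",proj(c,[st["position"]]), "deck under TCP",proj(c,[[*st["position"][:2],.06]]))
cv2.imwrite("pics/w6.png",w)
cv2.imwrite("pics/s6.png",cv2.resize(s["color"][200:290,150:310],None,fx=5,fy=5,interpolation=cv2.INTER_CUBIC))
E
```

```text
cam [ 0.6013 -0.0962  0.2098] tcp [ 0.6148 -0.1743  0.0364]
ledgeplateTL [ 388.5878 -162.7306]
TR [372.872  184.8095]
BR [195.1871 191.008 ]
BL [ 146.8815 -141.2995]
tcp px [[276.9878 245.2484]] deck under TCP [[276.9875 262.5231]]
```

View pics/w6.png

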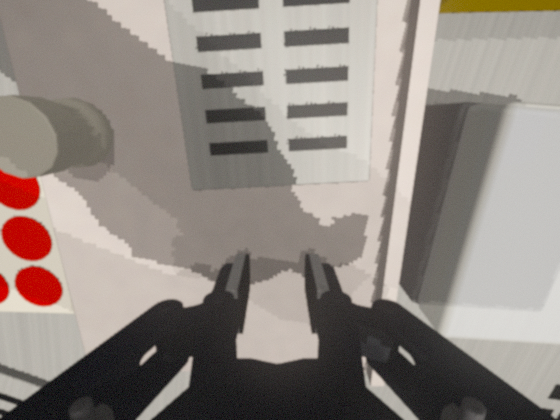

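View pics/s6.png

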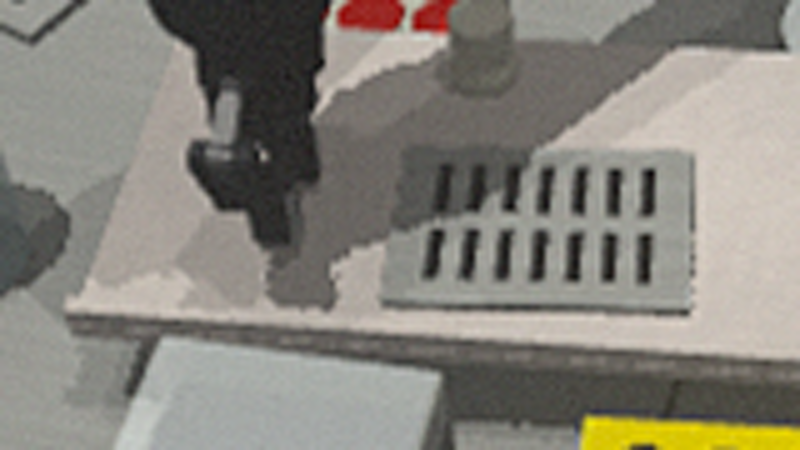

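```bash
python3 - <<'E'
from h import *
np.set_printoptions(precision=4,suppress=True)
c=viewer.camera("wrist"); s=viewer.camera("scene"); p=np.array(monitor.state()["position"])
P=lambda c:np.array(c["mtx"])@np.c_[cv2.Rodrigues(np.array(c["rvec"]))[0],np.array(c["tvec"]).ravel()]
for a in((306,253),(314,254),(320,258)):
  for b in((202.5,248.5),(205,248.7),(208,248)):
    X=cv2.triangulatePoints(P(c),P(s),np.array(a,float),np.array(b,float)).ravel();X=X[:3]/X[3]
    d=X-p; print(a,b,X,"rel x,y",d[0]*.985+d[1]*.171,-d[0]*.171+d[1]*.985, "res",np.linalg.norm(proj(c,[X])[0]-a))
E
```

```text
(306, 253) (202.5, 248.5) [ 0.6313 -0.176   0.0572] rel x,y 0.015913943306342573 -0.004394885463463899 res 14.0423121065984
(306, 253) (205, 248.7) [ 0.6308 -0.1719  0.0583] rel x,y 0.01609167260107807 -0.00021884259756355627 res 8.482023824576457
(306, 253) (208, 248) [ 0.6298 -0.1664  0.0622] rel x,y 0.016025339850379045 0.005358537201624145 res 2.771282498238237
(314, 254) (202.5, 248.5) [ 0.635  -0.1737  0.062 ] rel x,y 0.019962869474308653 -0.002748225127170263 res 14.558712131304796
(314, 254) (205, 248.7) [ 0.6344 -0.1696  0.063 ] rel x,y 0.02008375877314866 0.001375587551113732 res 8.870337485179135
(314, 254) (208, 248) [ 0.6333 -0.1643  0.0667] rel x,y 0.019887775597146044 0.0068621591200294495 res 3.027941588133437
(320, 258) (202.5, 248.5) [ 0.6378 -0.1726  0.0657] rel x,y 0.02289614795323058 -0.002081214469053338 res 12.821548199276904
(320, 258) (205, 248.7) [ 0.6372 -0.1685  0.0668] rel x,y 0.02301225405481658 0.0020403795947283253 res 7.042313128218854
(320, 258) (208, 248) [ 0.636  -0.1631  0.0704] rel x,y 0.02275784495559728 0.007504045078962538 res 1.0997745739787883
```

Triangulating the front tip corner gives z of about 0.065 and about 7 mm ahead of the TCP. So the tips really do sit well above the reported TCP, and the camera check of the plate agrees with the arm's height reading. I keep feeling downwards.

play_rows(
  targets=[
    [[0.35, 0, 0, -0.04, 0], [0.35, 0, 0, 0, 0]],
  ],
)

```text
clock: 9.4
position: [0.6148, -0.1744, 0.0351]
eef_rot: [[-0.172, 0.985, -0.0], [0.985, 0.172, 0.0], [0.0, -0.0, -1.0]]
force: [-1.5, -0.0, 1.0]
grip_width: 0.353
```

play_rows(
  targets=[
    [[0.35, 0, 0, -0.04, 0], [0.35, 0, 0, 0, 0]],
  ],
)

```text
clock: 9.57
position: [0.6147, -0.1743, 0.0338]
eef_rot: [[-0.172, 0.985, -0.0], [0.985, 0.172, 0.0], [0.0, -0.0, -1.0]]
force: [-0.2, 0.5, -0.0]
grip_width: 0.353
```

play_rows(
  targets=[
    [[0.35, 0, 0, -0.03, 0], [0.35, 0, 0, 0, 0]],
  ],
)

```text
clock: 9.73
position: [0.6148, -0.1743, 0.0329]
eef_rot: [[-0.172, 0.985, -0.0], [0.985, 0.172, 0.0], [0.0, -0.0, -1.0]]
force: [-0.7, 0.3, -0.1]
grip_width: 0.348
```

play_rows(
  targets=[
    [[0.35, 0, 0, -0.03, 0], [0.35, 0, 0, 0, 0]],
  ],
)

```text
clock: 9.9
position: [0.6148, -0.1743, 0.0321]
eef_rot: [[-0.172, 0.985, -0.0], [0.985, 0.172, 0.0], [0.0, -0.0, -1.0]]
force: [-0.4, 0.7, -0.1]
grip_width: 0.348
```

play_rows(
  targets=[
    [[0.35, 0, 0, -0.03, 0], [0.35, 0, 0, 0, 0]],
  ],
)

```text
clock: 10.07
position: [0.6148, -0.1744, 0.0312]
eef_rot: [[-0.172, 0.985, -0.0], [0.985, 0.172, 0.0], [0.0, -0.0, -1.0]]
force: [-0.5, 0.9, 0.2]
grip_width: 0.346
```

play_rows(
  targets=[
    [[0.35, 0, 0, -0.03, 0], [0.35, 0, 0, 0, 0]],
  ],
)

```text
clock: 10.23
position: [0.6148, -0.1743, 0.0303]
eef_rot: [[-0.172, 0.985, -0.0], [0.985, 0.172, 0.0], [0.0, -0.0, -1.0]]
force: [-0.2, 0.2, -0.4]
grip_width: 0.354
```

```bash
python3 - <<'E'
from h import *
c=viewer.camera("scene"); a=c["color"];w=viewer.camera("wrist")["color"]
l=cv2.resize(a[215:265,170:250],None,fx=6,fy=6,interpolation=cv2.INTER_CUBIC)
r=cv2.resize(w[210:310,190:350],None,fx=3,fy=3,interpolation=cv2.INTER_CUBIC)
cv2.imwrite("pics/s7.png",np.vstack([l,r]))
E
```

```text
(no output)
```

View pics/s7.png

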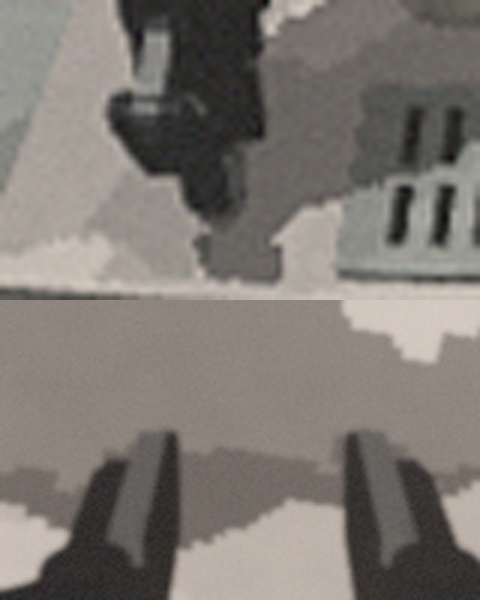

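The shadow tips now meet the fingertips, so the deck is very close.

play_rows(
  targets=[
    [[0.35, 0, 0, -0.03, 0], [0.35, 0, 0, 0, 0]],
  ],
)

```text
clock: 10.5
position: [0.6148, -0.1744, 0.0294]
eef_rot: [[-0.172, 0.985, -0.0], [0.985, 0.172, 0.0], [0.0, -0.0, -1.0]]
force: [0.2, -1.1, 0.4]
grip_width: 0.351
```

play_rows(
  targets=[
    [[0.35, 0, 0, -0.03, 0], [0.35, 0, 0, 0, 0]],
  ],
)

```text
clock: 10.67
position: [0.6149, -0.1744, 0.0292]
eef_rot: [[-0.172, 0.985, 0.0], [0.985, 0.172, 0.0], [0.0, 0.0, -1.0]]
force: [-0.4, 0.5, 4.4]
grip_width: 0.349
```

play_rows(
  targets=[
    [[0.35, 0, 0, -0.03, 0], [0.35, 0, 0, 0, 0]],
  ],
)

```text
clock: 10.83
position: [0.6149, -0.1744, 0.0292]
eef_rot: [[-0.172, 0.985, 0.0], [0.985, 0.172, 0.001], [0.001, 0.0, -1.0]]
force: [-2.6, 2.8, 9.6]
grip_width: 0.348
```

The deck is felt at TCP z 0.0292 (9.6 N). I raise about 2 mm off it, then advance along the ledge's y at 10 mm per row, looking after the first part.

play_rows(
  targets=[
    [[0.35, 0, 0, 0.13, 0], [0.35, 0, 0, 0, 0], [0.35, -0.057, 0.328, 0, 0], [0.35, -0.057, 0.328, 0, 0], [0.35, -0.057, 0.328, 0, 0], [0.35, -0.028, 0.164, 0, 0], [0.35, -0.028, 0.164, 0, 0], [0.35, -0.028, 0.164, 0, 0], [0.35, -0.028, 0.164, 0, 0]],
  ],
)

```text
clock: 11.58
position: [0.6061, -0.125, 0.0315]
eef_rot: [[-0.172, 0.985, -0.0], [0.985, 0.172, -0.0], [-0.0, -0.0, -1.0]]
force: [0.1, -0.9, -0.5]
grip_width: 0.35
```

```bash
python3 - <<'E'
from h import *
a=viewer.camera("scene")["color"]; w=viewer.camera("wrist")["color"]
print(monitor.state()["force"])
cv2.imwrite("pics/s8.png",np.hstack([cv2.resize(a[190:300,150:400],(400,176)),w[60:300,100:400][:176+60][:176]])) if 0 else cv2.imwrite("pics/w8.png",w)
cv2.imwrite("pics/s8.png",cv2.resize(a[200:290,150:310],None,fx=5,fy=5))
E
```

```text
[0.39630719 0.10344284 0.25283003]
```

View pics/w8.png

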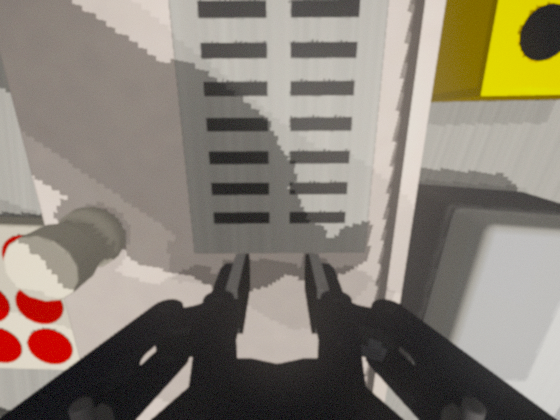

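View pics/s8.png

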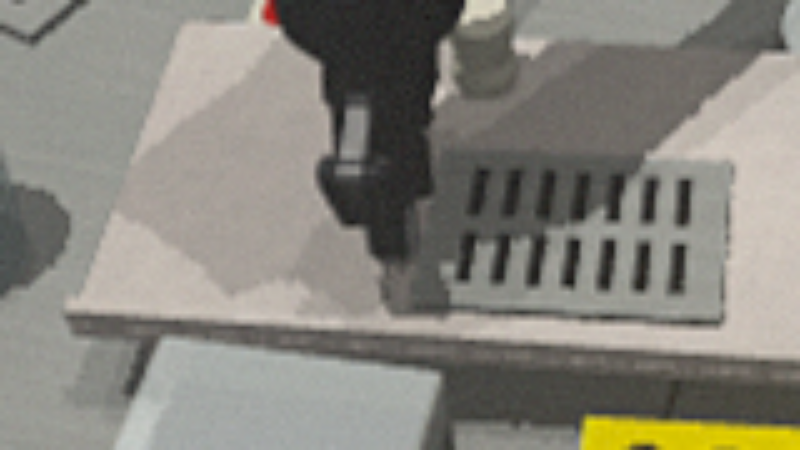

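The plate has moved about 12 mm and now sits square against both fingertips (wrist view: trailing edge level at row 253). I push on in parts, watching the clearance to the pot.

play_rows(
  targets=[
    [[0.35, -0.028, 0.164, 0, 0], [0.35, -0.028, 0.164, 0, 0], [0.35, -0.028, 0.164, 0, 0], [0.35, -0.028, 0.164, 0, 0], [0.35, -0.028, 0.164, 0, 0]],
  ],
)

```text
clock: 12.1
position: [0.6023, -0.1003, 0.0317]
eef_rot: [[-0.172, 0.985, 0.0], [0.985, 0.172, -0.0], [-0.0, 0.0, -1.0]]
force: [0.4, -2.5, 0.4]
grip_width: 0.35
```

```bash
python3 - <<'E'
from h import *
a=viewer.camera("scene")["color"]; t=viewer.camera("top")["color"]
print(monitor.state()["force"])
f=lambda i:cv2.resize(i,(780,290),interpolation=cv2.INTER_CUBIC)
cv2.imwrite("pics/s9.png",np.vstack([f(a[190:295,140:422]),f(t[140:245,130:412])]))
E
```

```text
[-0.76934834 -0.04184236  0.28918558]
```

View pics/s9.png

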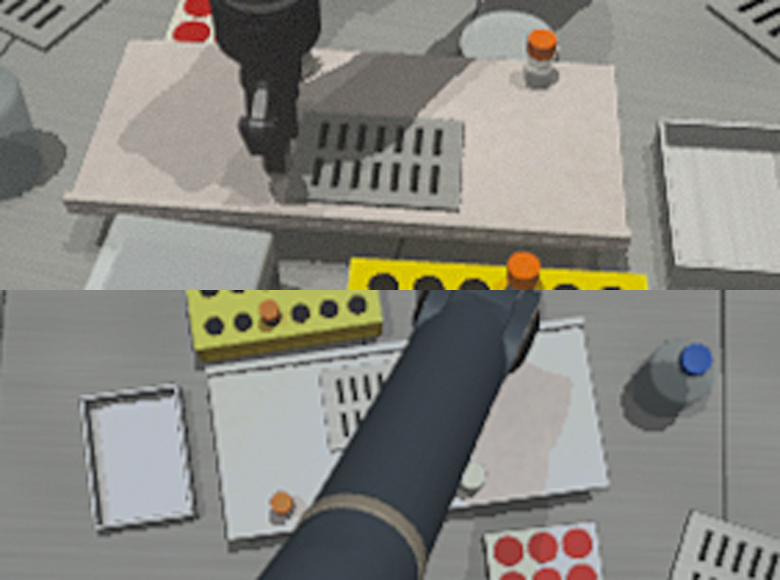

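The pot, at (472,478) in the lower part, is undisturbed, and the plate slides flat. I continue.

play_rows(
  targets=[
    [[0.35, -0.04, 0.23, 0, 0], [0.35, -0.057, 0.328, 0, 0], [0.35, -0.057, 0.328, 0, 0], [0.35, -0.057, 0.328, 0, 0], [0.35, -0.057, 0.328, 0, 0], [0.35, -0.057, 0.328, 0, 0], [0.35, -0.057, 0.328, 0, 0], [0.35, -0.057, 0.328, 0, 0], [0.35, -0.04, 0.23, 0, 0], [0.35, -0.028, 0.164, 0, 0], [0.35, -0.011, 0.066, 0, 0], [0.35, 0, 0, 0, 0]],
  ],
)

```text
clock: 13.2
position: [0.5865, -0.01, 0.0316]
eef_rot: [[-0.172, 0.985, -0.0], [0.985, 0.172, 0.001], [0.001, -0.0, -1.0]]
force: [-0.8, -0.7, 0.3]
grip_width: 0.346
```

```bash
cat > look.py <<'E'
from h import *
import sys
a=viewer.camera("scene")["color"]; w=viewer.camera("wrist")["color"]; t=viewer.camera("top")["color"]
p=np.array(monitor.state()["position"])-[.5655,-.052,0]; print("tcp ledge",p@[.985,.171,0],p@[-.171,.985,0])
n=sys.argv[1]
cv2.imwrite(f"pics/s{n}.png",cv2.resize(a[190:300,230:430],None,fx=4,fy=4,interpolation=cv2.INTER_CUBIC))
cv2.imwrite(f"pics/w{n}.png",w)
cv2.imwrite(f"pics/t{n}.png",cv2.resize(t[110:250,150:400],None,fx=3.2,fy=3.2,interpolation=cv2.INTER_CUBIC))
E
python3 look.py 10
```

```text
tcp ledge 0.027585782055592263 0.03725245709535206
```

View pics/s10.png

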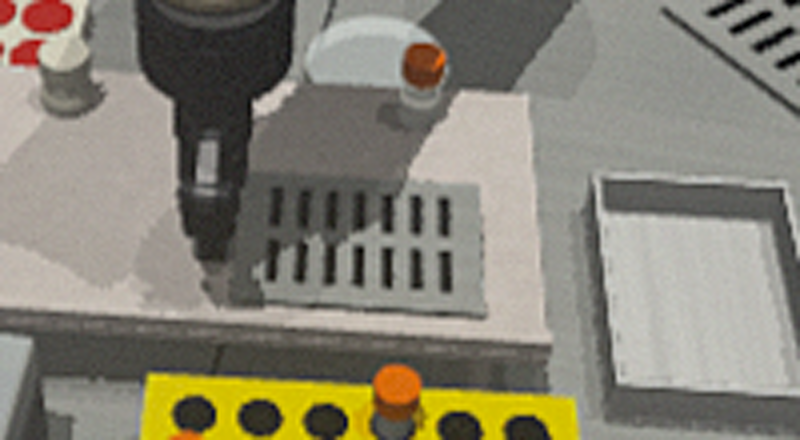

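View pics/w10.png

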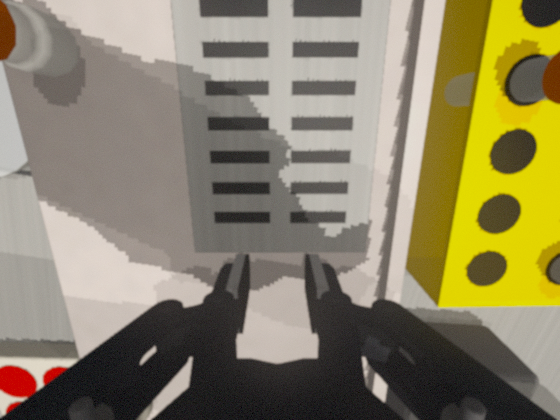

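View pics/t10.png

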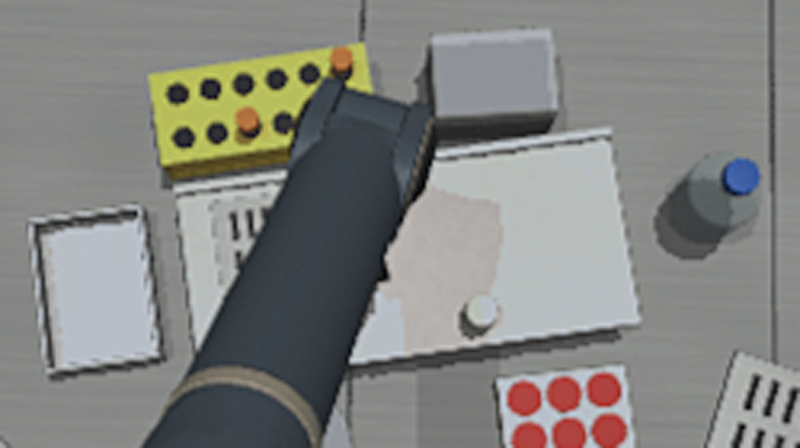

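Still square and flat. The plate's leading edge runs (481,185)–(487,317) and the ledge end (530,93)–(549,345). I work out how far is left.

```bash
python3 - <<'E'
from h import *
np.set_printoptions(precision=4,suppress=True)
s=viewer.camera("scene");t=viewer.camera("top")
S=lambda p:np.array(p,float)/4+[230,190]-.37
T=lambda p:np.array(p,float)/3.2+[150,110]-.34
L=lambda q:np.c_[(q-[.5655,-.052,0])@[.985,.171,0],(q-[.5655,-.052,0])@[-.171,.985,0]]
print("lead",L(cast(s,S([(481,185),(487,317)]),.066)),"trail",L(cast(s,S([(262,303)]),.066)))
print("end near",L(cast(s,S([(530,93)]),.06)),"fence end",L(cast(s,S([(549,345)]),.07)))
print("top lead",L(cast(t,T([(211,200),(222,290)]),.066)),"end",L(cast(t,T([(203,385)]),.06)),L(cast(t,T([(175,187)]),.07)))
E
```

```text
lead [[-0.0137  0.1792]
 [ 0.0775  0.1793]] trail [[0.0781 0.0655]]
end near [[-0.095   0.2106]] fence end [[0.0957 0.2085]]
top lead [[ 0.0771  0.1759]
 [-0.0098  0.1763]] end [[-0.0955  0.2055]] [[0.0932 0.2075]]
```

The leading edge is 30–31 mm short of the end in both views, so about 65 mm is left. I ramp down at the end.

play_rows(
  targets=[
    [[0.35, -0.04, 0.23, 0, 0], [0.35, -0.057, 0.328, 0, 0], [0.35, -0.057, 0.328, 0, 0], [0.35, -0.057, 0.328, 0, 0], [0.35, -0.057, 0.328, 0, 0], [0.35, -0.04, 0.23, 0, 0], [0.35, -0.028, 0.164, 0, 0], [0.35, -0.02, 0.115, 0, 0], [0.35, -0.011, 0.066, 0, 0], [0.35, 0, 0, 0, 0], [0.35, 0, 0, 0, 0]],
  ],
)

```text
clock: 14.37
position: [0.5755, 0.0529, 0.0316]
eef_rot: [[-0.172, 0.985, -0.0], [0.985, 0.172, 0.001], [0.001, -0.0, -1.0]]
force: [0.2, 0.2, -0.0]
grip_width: 0.351
```

```bash
python3 look.py 11
```

```text
tcp ledge 0.02782607402186111 0.1012521404860373
```

View pics/s11.png

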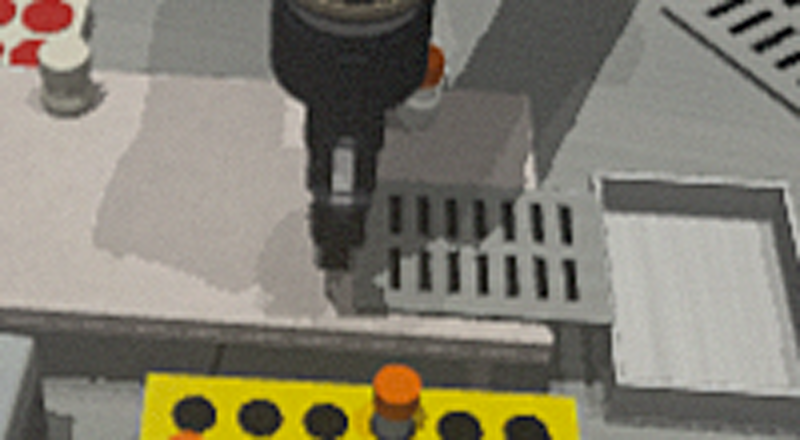

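The plate now sticks out past the end, with its leading edge at (603,195)–(610,322). I back the fingers straight away, rise and check.

play_rows(
  targets=[
    [[0.35, 0.028, -0.164, 0, 0], [0.35, 0.057, -0.328, 0, 0], [0.35, 0.057, -0.328, 0, 0], [0.35, 0.057, -0.328, 0, 0], [0.35, 0, 0, 0.8, 0], [0.35, 0, 0, 1, 0], [0.35, 0, 0, 1, 0], [0.35, 0, 0, 1, 0], [0.35, 0, -0.5, 1, 0], [0.35, 0, -1, 1, 0], [0.35, 0, -1, 0, 0], [0.35, 0, -1, 0, 0]],
  ],
)

```text
clock: 15.52
position: [0.5827, -0.0891, 0.2077]
eef_rot: [[-0.171, 0.985, 0.005], [0.985, 0.171, -0.0], [-0.001, 0.005, -1.0]]
force: [0.3, -0.1, -0.7]
grip_width: 0.349
```

play_rows(
  targets=[
    [[0.35, 0, -1, 0, 0], [0.35, 0, -1, 0, 0], [0.35, 0, 0, 0, 0], [0.35, 0, 0, 0, 0]],
  ],
)

```text
clock: 15.85
position: [0.5807, -0.1504, 0.2053]
eef_rot: [[-0.166, 0.986, 0.0], [0.986, 0.166, -0.001], [-0.001, 0.0, -1.0]]
force: [0.6, 0.9, 0.9]
grip_width: 0.349
```

```bash
python3 look.py 12
```

```text
tcp ledge -0.00011644850376044386 -0.09496250941037637
```

View pics/s12.png

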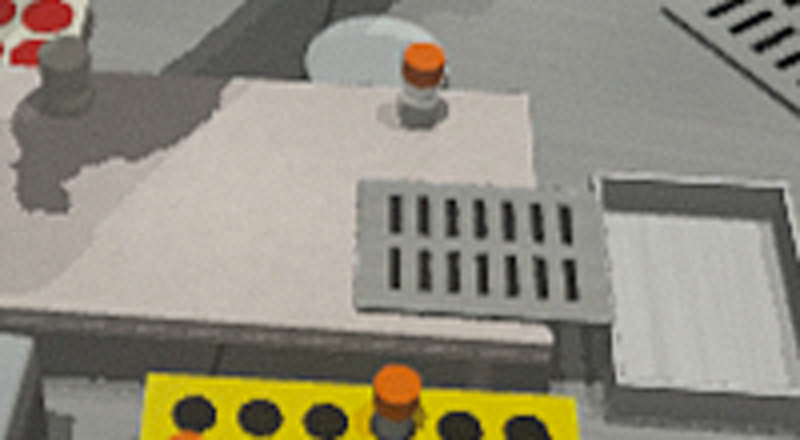

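View pics/t12.png

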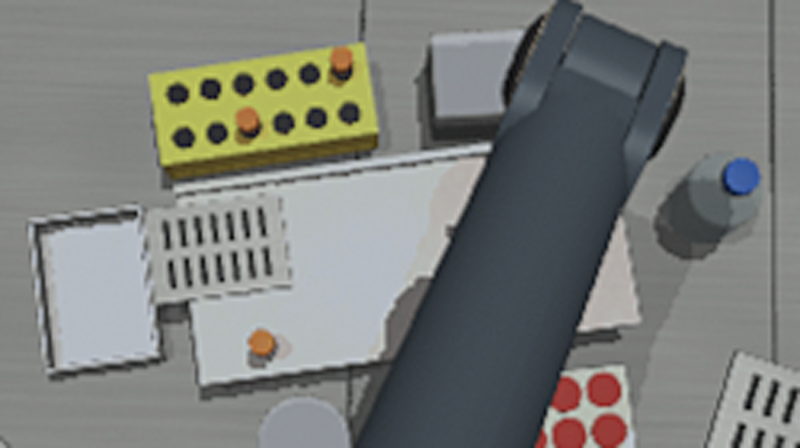

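Both views show the plate lying flat with its lead edge past the end. Its corners in the scene crop are (358,181), (603,190), (611,322) and (357,310). In the top crop they are (148,209), (282,197), (292,287) and (156,303).

```bash
python3 - <<'E'
from h import *
np.set_printoptions(precision=4,suppress=True)
s=viewer.camera("scene");t=viewer.camera("top")
S=lambda p:np.array(p,float)/4+[230,190]-.37
T=lambda p:np.array(p,float)/3.2+[150,110]-.34
L=lambda q:np.c_[(q-[.5655,-.052,0])@[.985,.171,0],(q-[.5655,-.052,0])@[-.171,.985,0]]
for n,p in(("scene",cast(s,S([(358,181),(603,190),(611,322),(357,310)]),.066)),("top",cast(t,T([(282,197),(148,209),(156,303),(292,287)]),.066))):
  l=L(p);print(n,l.tolist(),l.mean(0))
# slots centroid
print("slots scene",L(cast(s,S([(482,243)]),.066)),"slots top",L(cast(t,T([(217,246)]),.066)))
E
```

```text
scene [[-0.011242134665895218, 0.11241386375974648], [-0.015377735422719948, 0.24471944030764764], [0.07542357281055949, 0.24104597633545322], [0.07852163362409044, 0.11384817654174414]] [0.0318 0.178 ]
top [[0.07083613319442471, 0.10899419560283528], [0.07657426105439157, 0.2356933093008064], [-0.013549574699585364, 0.23882583105113317], [-0.016076697901421477, 0.11094085631608334]] [0.0294 0.1736]
slots scene [[0.0281 0.1784]] slots top [[0.0324 0.1757]]
```

```bash
python3 - <<'E'
from workcell import ticket
print(ticket.job_done())
E
```

```text
the job is handed in; nothing more can be done
None
```

I pushed the smallest slotted plate about 198 mm along the ledge with both fingertips, towards the tray end, and handed the job in at about 16 s. No verdict came back.

- **Final position:** the plate's centre is at ledge y of about +177 to +178 mm, so it sticks out about 33 mm. Its centre is at x of about +30 mm. It looked flat in both views and was square to within about 2°.
- **Other things:** the vial, pot, tray, dish and tube rack looked unmoved in the last pictures. The arm hid parts of the tip box and well plate in the last top view, so I did not check those two fully. The robot was clear of everything.
- **Checks that disagreed:**
    - The raw top view put the plate about 4 mm shorter along the ledge than the scene view. Comparing each with the ledge end as that same view measured it brought them to about 1 mm.
    - With the fingers part-open, the tips met the deck at a reported TCP height of 29 mm, not the 60 mm expected from the deck height. I set the pushing height by touch instead, with about 10 N on the deck, then raised about 2 mm.

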